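# Feed the bar to the stop and press the hold-down through the guard window

## Task

Get the bar ready for working in the guarded stop unit: with the fingertips push the aluminium bar along its channel until its end is fully home against the stop under the guard, then reach down through the window in the guard's top and press the hold-down lever all the way down, and come out again. Do not touch the guard at any time, do not lift the bar out of its channel, and leave the other things where they are.

Things in the scene. Friction and masses are not known exactly. Their poses are not given: they have to be found in the camera images.
- machine: Green stop unit fixed to the bench, a deck 240 mm (x) by 440 mm (y), 40 mm high. Its own axes: y is the feed direction of the channel, z up. Origin at bench height; the deck runs x -120 to 120, y -270 to 170 mm; the guard stands on its +y end (y 0 to 170). A channel along y, centred at x = 35 mm, lies on the deck (y -260 to 110), between two steel rails, each 12 mm wide and 8 mm high, 28 mm apart.
- guard: Fixed guard on the machine, same origin and axes as the machine. Box of clear side panels on four posts, x -115 to 115, y 0 to 170 mm, its top a 6 mm steel plate whose upper face is 138 mm above the bench. The -y side is open only below 82 mm above the bench, where the bar runs in.
- window (a point): Centre of the rectangular window in the guard's top plate, at the plate's upper face (138 mm above the bench); axes as the machine's. The opening is 90 mm along x and 100 mm along y.
- stop (a point): Centre of the flat stop face under the guard, 10 mm above the deck (50 mm above the bench); axes as the machine's. The bar is home when its nose face is against this face (bar_nose within a few mm of this point).
- bar: Loose aluminium bar 25 (x) x 250 (y) x 20 mm (z), about 0.34 kg, lying in the channel on the deck; origin at the centre of its underside, 40 mm above the bench. Its upper 12 mm stand above the rails. It starts 30 to 90 mm short of the stop, nose already under the guard, tail sticking out of the guard. When it is home its tail is 100 mm outside the guard.
- bar_nose (a point): Centre of the bar's +y end face, which meets the stop (10 mm above the bar's underside).
- bar_tail (a point): Centre of the bar's -y end face, the one to push on, along the machine's +y (10 mm above the bar's underside). Nothing stands behind it but the deck and the rails.
- holddown (a joint): Hold-down lever under the guard, hinged at machine x = 85, y = 85 mm, 83 mm above the bench, and reaching towards -x. 0 rad = fully raised, 0.25 rad = fully down on its own stop (its foot then stands 1.5 mm above the bar). It is stiff: it starts 0 to 0.05 rad from raised and stays where it is left; about 7 N down on the paddle moves it.
- paddle (a point): Centre of the top face of the lever's square paddle, 44 x 44 mm, straight below the window's centre to within 6 mm. About 117 mm above the bench when raised (tilted by 0.25 rad, hinge end lower), 89 mm above the bench and level when fully down.
- offcut: Bystander: flat steel offcut 30 x 60 x 12 mm lying on the green deck beside the channel. Leave it alone.
- slug: Bystander: dark steel round 28 mm across, 25 mm tall, standing on the green deck beside the channel. Leave it alone.
- spanner: Bystander: spanner lying on the bench to the right. Leave it alone.
- hammer: Bystander: hammer lying on the bench to the left. Leave it alone.
- can: Bystander: closed grey can 66 mm across, 110 mm tall, on the bench to the right. Leave it alone.
- tray: Bystander: open steel tray 110 x 150 x 35 mm on the bench to the left. Leave it alone.
- angle: Bystander: short piece of dark angle section 120 x 40 x 40 mm on the bench to the left. Leave it alone.

How it is judged:
On the way, in this order (a step that is already met when the one before it is completed fails the run):
1. the bar is pushed home against the stop, with the hold-down still raised (y of bar_nose in the frame of stop above -0.005 m and x of bar_nose in the frame of stop between -0.008 and 0.008 m and height (world z) of bar between 0.035 and 0.045 m and value of joint holddown below 0.1 rad), for 0.2 s.
2. the hold-down lever is pressed fully down, with the bar home (y of bar_nose in the frame of stop above -0.005 m and value of joint holddown above 0.215 rad), for 0.1 s.
At the end, for the whole second after the job is handed in: The bar lies at rest flat in its channel, its nose within 5 mm of the stop, and the hold-down lever is down (joint above 0.215 of 0.25 rad) (all of step 2 and x of bar_nose in the frame of stop between -0.008 and 0.008 m and height (world z) of bar between 0.035 and 0.045 m and linear speed of bar below 0.01 m/s); the robot touches nothing.
It fails at once if the robot touches the guard (contact force between any of the fingers, the arm and guard above 0.3 N).
It fails at once if the bar is lifted, or tipped up, out of its channel (height (world z) of bar above 0.048 m or angle between bar's own z axis and vertical above 0.12 rad).
It fails at once if the lever is pressed down before the bar is home (value of joint holddown above 0.15 rad and not (y of bar_nose in the frame of stop above -0.008 m)).
It fails at once if a bystander is moved by more than 30 mm (distance of any of offcut, slug, spanner, hammer, can, tray, angle from where it was at the start of the episode above 0.03 m).
It also fails if it takes over 40 s, if anything falls off the work surface, if the arm or the gripper's body presses on something with over 40 N, if the wrist force passes 120 N, or if a joint passes its speed limit or range.

## Robot

A 6-joint arm with a two-finger parallel gripper is mounted at the origin on the work surface. World frame = base frame: x ahead of the robot, y to its left, z up, the work surface at z = 0. Lengths are in m, angles in rad, forces in N, time in s.
With the tool pointing down it reaches from about 0.375 to 0.975 m from the base axis. Payload 3.8 kg.
Tool frame: the origin (TCP) lies between the finger pads; the fingertips stand 17 mm ahead of it and the grasp point (between the pads) lies 2 mm behind it; y points along the fingers, z is the direction in which the jaws open and shut, and the axes are right-handed (so a half turn about y gives the same grasp; the last joint's range is limited). The gripper opens to 85 mm and grips with 20 to 120 N. Pads are 22 mm wide; open, the fingers measure 114 mm over their backs; the gripper's body (76 mm by 85 mm) begins 54 mm behind the grasp point. The pads swing forward as they close: fully open they stand 13 mm farther back than shut.
Start: joints at [-1.373, 0.264, 1.604, -0, 1.274, -0.037], TCP at [0.157, -0.656, 0.224] pointing down, gripper open.
Joint ranges: [-2.63, 2.63], [-0.94, 2.18], [0.31, 2.57], [-1.31, 4.45], [0, 2.66], [-2.55, 2.55]. Speed limits (rad/s): [2.57, 2.57, 3.14, 3.14, 3.14, 3.14].

## Interface

Orientations are given as a rotation vector (axis times angle).
In Python, from workcell import bot, eyes, nets gives the robot as it stands. The module is installed in compiled form; this text tells all that it offers.
- The arm moves only by the tool jog_arm, never from a script. Its arguments are lists of equal length, an entry for each row: "turn": the turn, a rotation vector about the tool's x, y, z in rad, a list of three; "slide": the shift along the tool's x, y, z in mm, a list of three; "grip": the opening in per cent of the stroke, from 0 (shut) to 100 (fully open). A call has 1 to 5 rows; each row shifts and turns the commanded pose from where the row before left it, along the tool's axes as they then stand; what a row does not reach is not made up. A row lasts 1/10 s, in which the tool goes at most 50 mm and 8.59 degrees, less where a joint would pass 70% of its speed; a pose out of reach is approached as far as the arm can. A call with a gripper value outside its range is refused whole. The fingers move at their own pace and stop on an object; "newtons" is the grip in N (left out, the last holds). Time passes only in rows, so rows that do not move let the fingers close. It gives the time, the measured TCP pose, the force and the opening at its end, in the units of the state.
- bot.read_state(): the state, without advancing time (a new reading comes with each control period).
- eyes.read_camera(name): name is "scene" or "top" or "wrist"; returns a dict with "img" (400x640x3 uint8, red, green, blue), "depth" (400x640 float32, m along the optical axis (not along the pixel's ray), 0 where there is no reading), "intrinsics" (3x3 intrinsics, pixels), "position" and "rotation" of the camera in the world. Camera axes: x right, y down, z forward; pixel columns grow to the right and rows downward; lengths in m; the calibration is good to about 2 mm. The wrist camera is an equidistant fisheye: a pixel r from the principal point sees the ray r / f radians off the axis. A picture is of the moment at which its call begins.
- bot.finish_job(): hands the job in, once; it reports no verdict.
Trained networks look in a picture, given as the dict that the camera call returned (one of the last four; its "shot" number tells which), for a name from the list of things; names that differ only in an ending like _2 or _b are one class to them, and where a whole thing is asked for, a point or a joint stands for the part that bears it (a point fixed in the world has none). Each returns a list of dicts, best first, with "conf" (0 to 1); they miss things now and then, are a little off and sometimes report something else, mostly with a low value. They report only what shows in the picture. A call takes as long as a camera call.
- nets.search_frame(thing, picture): "xyz" ([x, y, z] in m, in the coordinates of the camera as it stood for that picture, good to about 4 mm: the middle of the surface that is visible of it).
The state is a dict: "time": time; "q": joint angles; "joint_vel": joint speeds; "joint_torque": joint torques, N m; "tool_pos": TCP position; "tcp_rot": TCP orientation; "wrist_force": force on the tool from outside, world axes, zero at the start; "torque": the same for the moment, N m; "width": opening from 0.0 (shut) to 1.0 (fully open).
Only numpy, scipy, OpenCV 4.12 (cv2) and the standard library are available. Lean on these libraries where they do the work, as an engineer would, in place of code of your own. Each camera call takes 0.05 s, during which the arm holds its last target.

## Working session

There is one attempt and no reset: what is moved stays moved. The work goes in short steps, Python scripts to look and compute and a tool call to move; the robot and the scene stay as the last step left them, time stands still between calls to the robot, and variables do not carry over. Pictures are saved under pics/ and viewed, and the job is handed in when it is done.

Besides the shell and the picture viewer there is one more tool, called after "Call:" as name(argument=value, ...) on one line, values as JSON. jog_arm: Moves the arm, as the interface text tells. Its arguments: {"type":"object","properties":{"turn":{"type":"array"},"slide":{"type":"array"},"grip":{"type":"array"},"newtons":{"type":"number"}},"required":["turn","slide","grip"]}

```bash
mkdir -p pics
cat > h.py <<'E'
import numpy as np, cv2
from scipy.spatial.transform import Rotation as R
from workcell import bot, eyes, nets
def shot(n,f):
    p=eyes.read_camera(n); cv2.imwrite('pics/'+f,p['img'][:,:,::-1]); return p
def w(p,c): return np.array(p['position'])+np.array(p['rotation'])@np.array(c)
np.set_printoptions(precision=4,suppress=True)
E
python3 - <<'E'
from h import *
s=bot.read_state()
for k in s: print(k,np.array(s[k]))
print(R.from_rotvec(s['tcp_rot']).as_matrix())
for n in ['scene','top']:
    p=shot(n,n+'0.png'); print(n,p['position'],p['rotation'],p['intrinsics'])
    for t in ['machine','guard','bar','bar_tail','bar_nose','paddle','window','stop','holddown','offcut','slug']:
        try: 
            for d in nets.search_frame(t,p)[:2]: print(t,round(d['conf'],2),w(p,d['xyz']))
        except Exception as e: print(t,e)
E
```

```text
time 0.0
q [-1.3729  0.2648  1.6054 -0.      1.2737 -0.0369]
joint_vel [ 0.0012  0.0018 -0.0004  0.0002 -0.0004 -0.0007]
joint_torque [  0.0006 -51.5107 -36.7316  -0.0002   0.0129   0.    ]
tool_pos [ 0.1569 -0.6558  0.2231]
tcp_rot [-0.2476  2.0994 -2.0946]
wrist_force [ 0.684   0.218  -0.2209]
torque [ 0.0191 -0.0431  0.0196]
width 0.9997781456915728
[[-0.9726 -0.0005  0.2327]
 [-0.2327  0.0022 -0.9726]
 [-0.0001 -1.     -0.0023]]
scene [1.1298 0.3196 1.0672] [-1.374  -2.3321  0.751 ] [[396.4294   0.     319.9694]
 [  0.     396.4294 200.1083]
 [  0.       0.       1.    ]]
machine 0.65 [1.6529 0.8427 1.5904]
bar 0.81 [1.8836 1.0734 1.821 ]
bar_tail 0.89 [1.8777 1.0675 1.8151]
bar_tail 0.47 [1.5565 0.7463 1.4939]
bar_nose 0.78 [1.8818 1.0716 1.8193]
paddle 0.68 [1.644  0.8337 1.5814]
window 0.64 [1.5588 0.7485 1.4962]
stop 0.78 [1.6614 0.8512 1.5988]
holddown 0.74 [1.6293 0.8191 1.5667]
holddown 0.22 [1.881  1.0708 1.8185]
offcut 0.55 [1.5556 0.7454 1.4931]
offcut 0.52 [2.0451 1.2349 1.9825]
slug 0.4 [2.2437 1.4335 2.1812]
top [ 0.19   -0.0016  1.6899] [-2.0907  2.1476 -0.1939] [[502.2217   0.     320.0871]
 [  0.     502.2217 199.7652]
 [  0.       0.       1.    ]]
machine 0.5 [0.32   0.1284 1.8199]
guard 0.85 [0.2187 0.0271 1.7186]
guard 0.74 [-1.3091 -1.5007  0.1908]
bar 0.55 [-0.0854 -0.2771  1.4145]
bar_tail 0.74 [-0.1024 -0.294   1.3976]
bar_nose 0.58 [-0.0922 -0.2838  1.4077]
paddle 0.59 [0.3199 0.1283 1.8198]
window 0.94 [0.2219 0.0302 1.7218]
stop 0.58 [ 0.0673 -0.1243  1.5672]
holddown 0.77 [0.3184 0.1268 1.8183]
offcut 0.72 [ 0.0748 -0.1168  1.5747]
offcut 0.6 [-0.0836 -0.2752  1.4163]
slug 0.56 [-0.1645 -0.3561  1.3354]
slug 0.23 [0.2209 0.0293 1.7208]
```

Rotation is a rotation vector; fix the helper and redo.

```bash
sed -i "s/^def w.*/def w(p,c): return np.array(p['position'])+R.from_rotvec(p['rotation']).apply(c)/" h.py
python3 - <<'E'
from h import *
import pickle
for n in ['scene','top']:
    p=shot(n,n+'1.png'); pickle.dump(p,open(n+'1.pkl','wb'))
    for t in ['machine','guard','bar','bar_tail','bar_nose','paddle','window','stop','holddown','offcut','slug','can','spanner','hammer','tray','angle']:
        for d in nets.search_frame(t,p)[:2]: print(n,t,round(d['conf'],2),w(p,d['xyz']))
E
```

```text
scene machine 0.94 [0.5308 0.1185 0.0479]
scene machine 0.24 [0.5343 0.0212 0.0649]
scene guard 0.69 [0.5439 0.1875 0.1395]
scene guard 0.57 [ 0.4418 -0.0748  0.0653]
scene bar 0.69 [0.533  0.0237 0.058 ]
scene bar 0.38 [ 0.5637 -0.4895  0.0828]
scene bar_tail 0.77 [0.5324 0.0275 0.057 ]
scene bar_tail 0.68 [0.5419 0.1881 0.1376]
scene bar_nose 0.79 [0.534  0.0246 0.0592]
scene bar_nose 0.7 [ 0.565  -0.4913  0.0802]
scene paddle 0.49 [0.4631 0.18   0.1121]
scene window 0.81 [0.5416 0.1862 0.1393]
scene stop 0.85 [0.5312 0.1178 0.0477]
scene stop 0.38 [ 0.4414 -0.0742  0.0638]
scene holddown 0.71 [0.468  0.1904 0.1086]
scene holddown 0.59 [0.42   0.0162 0.0537]
scene offcut 0.66 [0.4199 0.0146 0.0511]
scene offcut 0.46 [0.4664 0.1867 0.1107]
scene slug 0.59 [ 0.4403 -0.0777  0.0623]
scene can 0.73 [ 0.5672 -0.4928  0.0816]
scene spanner 0.53 [ 0.3934 -0.5031  0.0044]
scene hammer 0.85 [0.4387 0.5017 0.0248]
scene tray 0.96 [0.6556 0.4727 0.0054]
top machine 0.89 [0.4856 0.073  0.0416]
top machine 0.64 [ 0.4365 -0.0788  0.0658]
top guard 0.93 [0.5143 0.1856 0.137 ]
top bar 0.77 [0.526  0.0467 0.0601]
top bar_tail 0.62 [0.524  0.0454 0.0552]
top bar_tail 0.59 [0.3097 0.4024 0.0005]
top bar_nose 0.55 [0.5245 0.0509 0.0594]
top paddle 0.63 [0.468  0.1868 0.1091]
top window 0.96 [0.5149 0.1882 0.1375]
top window 0.26 [ 0.3826 -0.5019  0.008 ]
top stop 0.69 [0.5165 0.1872 0.1347]
top stop 0.57 [0.4842 0.0787 0.0392]
top holddown 0.74 [0.4684 0.1851 0.1079]
top offcut 0.69 [0.5242 0.0454 0.0589]
top offcut 0.56 [0.4185 0.0181 0.0496]
top slug 0.55 [ 0.4352 -0.0793  0.0642]
top can 0.54 [0.6557 0.4779 0.0004]
top spanner 0.62 [ 0.3858 -0.5047  0.0068]
top hammer 0.95 [0.4283 0.5055 0.0253]
top tray 0.64 [0.6558 0.4792 0.0025]
top tray 0.57 [ 0.4352 -0.079   0.0645]
top angle 0.76 [0.308  0.4059 0.0013]
```

View pics/scene0.png

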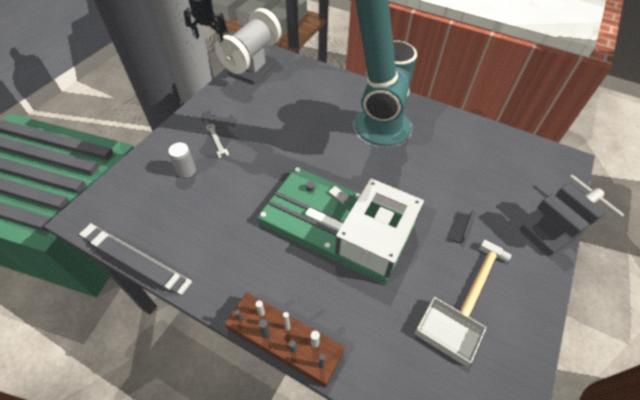

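View pics/top0.png

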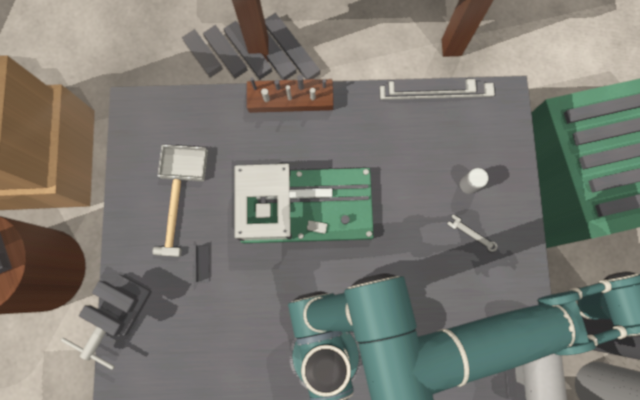

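```bash
cat >> h.py <<'E'
def cloud(p):
    K=np.array(p['intrinsics']); d=p['depth']; v,u=np.mgrid[:400,:640]
    c=np.stack([(u-K[0,2])/K[0,0]*d,(v-K[1,2])/K[1,1]*d,d],-1)
    W=w(p,c.reshape(-1,3)).reshape(400,640,3); W[d==0]=np.nan; return W
E
python3 - <<'E'
from h import *
import pickle
for n in ['top','scene']:
    p=pickle.load(open(n+'1.pkl','rb')); W=cloud(p)
    reg=(W[...,0]>.3)&(W[...,0]<.7)&(W[...,1]>-.3)&(W[...,1]<.35)
    for nm,lo,hi in [('plate',.130,.146),('deck+',.03,.2),('bar',.054,.068),('paddle',.085,.125)]:
        m=reg&(W[...,2]>lo)&(W[...,2]<hi)
        nl,l,st,ce=cv2.connectedComponentsWithStats(m.astype(np.uint8))
        for i in range(1,nl):
            if st[i,4]<25: continue
            P=W[l==i]; r=cv2.minAreaRect((P[:,:2]*1000).astype(np.float32))
            print(n,nm,st[i,4],'z med',np.round(np.median(P[:,2]),4),'rect',np.round(r[0],1),np.round(r[1],1),round(r[2],2),'uv',st[i,:4])
    x0,y0,x1,y1=(225,155,380,250) if n=='top' else (250,160,435,290)
    im=cv2.resize(p['img'][y0:y1,x0:x1],None,fx=5 if n=='top' else 4,fy=5 if n=='top' else 4,interpolation=cv2.INTER_CUBIC)
    cv2.imwrite(f'pics/{n}_crop.png',im[:,:,::-1])
E
```

```text
top plate 2875 z med 0.1381 rect [492.4 186.5] [231.6 168.7] 0.37 uv [236 164  54  74]
top deck+ 9907 z med 0.0452 rect [492.6  51.8] [241.6 439.2] 0.31 uv [236 164 138  79]
top bar 291 z med 0.0596 rect [526.4  36.2] [ 30.4 136.9] 0.19 uv [290 189  42  10]
top bar 40 z med 0.0622 rect [435.7 -76.6] [23.2 26.1] 87.79 uv [342 215   8   9]
top bar 39 z med 0.0558 rect [412.4  26.4] [39.8 25.6] 52.68 uv [308 221  14  10]
top paddle 216 z med 0.112 rect [478.8 186.6] [72.2 42.9] 0.49 uv [257 196  14  21]
top paddle 25 z med 0.1093 rect [378.6 131.9] [ 5.2 60.5] 3.19 uv [272 234  19   4]
top paddle 38 z med 0.1029 rect [378.8 219.3] [  2.9 102.9] 1.59 uv [237 237  34   2]
scene plate 3305 z med 0.1379 rect [491.8 184.4] [235.7 171. ] 0.28 uv [336 179  87  85]
scene deck+ 10323 z med 0.0506 rect [494.5  50. ] [244.1 440.3] 0.16 uv [257 167 166 115]
scene bar 48 z med 0.0642 rect [438.4 -78. ] [27.6 22.6] 29.32 uv [306 182   8   8]
scene bar 91 z med 0.0616 rect [383.5 173.7] [  8.4 107. ] 1.76 uv [372 198  33  15]
scene bar 298 z med 0.06 rect [529.3  21.8] [ 29.  119.1] 1.71 uv [305 209  38  22]
scene bar 136 z med 0.0606 rect [606.  186.1] [  6.2 167.3] 0.2 uv [335 249  55  27]
scene paddle 202 z med 0.1125 rect [465.6 185.2] [46.1 42.9] 0.2 uv [374 208  19  17]
scene paddle 449 z med 0.1053 rect [607.  185.2] [ 10.9 170.6] 2.32 uv [335 239  59  33]
```

View pics/top_crop.png

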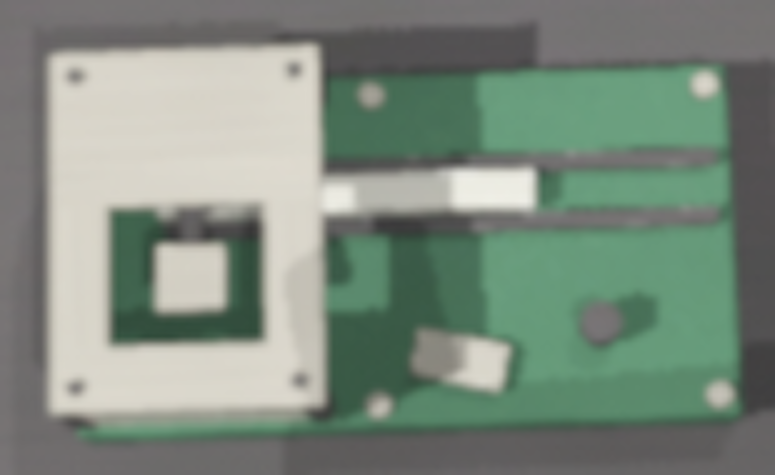

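View pics/scene_crop.png

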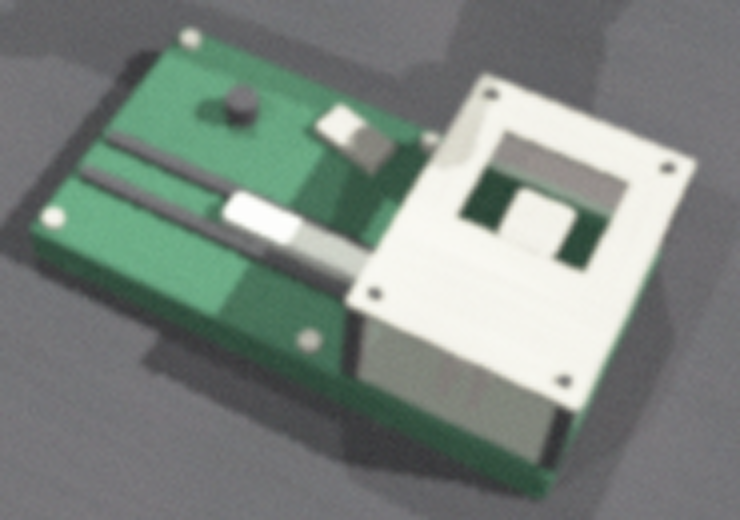

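The top crop shows the guard plate, with the window over the paddle at crop pixel (190,275) and the bar tail at (535,188). The scene crop shows the same layout: bar tail near (230,210), slug and offcut beside the channel. Machine axes match world to about 0.3°, with the origin near (0.4925, 0.1005). The bar tail is at y≈-0.035 and x≈0.5275. I'll turn the jaws along world y, shut them and travel there.

Call:
jog_arm(turn=[[0,0.1175,0],[0,0.1175,0],[0,0,0],[0,0,0],[0,0,0]], slide=[[0,0,0],[0,0,0],[-26,0,-41],[-26,0,-41],[-26,0,-41]], grip=[0,0,0,0,0], newtons=40)

```text
time: 3.4
tool_pos: [0.2355, -0.5323, 0.2243]
tcp_rot: [-0.002, -2.221, 2.22]
wrist_force: [0.5, 0.2, 0.1]
width: 0.145
```

Call:
jog_arm(turn=[[0,0,0],[0,0,0],[0,0,0],[0,0,0],[0,0,0]], slide=[[-26.5,0,-41],[-26.5,0,-41],[-26.5,0,-41],[-26.5,0,-41],[-26.5,0,-41]], grip=[0,0,0,0,0])

```text
time: 3.9
tool_pos: [0.3684, -0.3269, 0.2248]
tcp_rot: [0.002, 2.221, -2.222]
wrist_force: [0.7, -0.3, -0.6]
width: -0.005
```

Call:
jog_arm(turn=[[0,0,0],[0,0,0],[0,0,0],[0,0,0],[0,0,0]], slide=[[-26.5,0,-41],[-26.5,0,-41],[-26.5,0,-41],[-26.5,0,-41],[-26.5,0,-41]], grip=[0,0,0,0,0])

```text
time: 4.4
tool_pos: [0.501, -0.1217, 0.2249]
tcp_rot: [0.001, 2.22, -2.221]
wrist_force: [0.4, -1.1, 0.3]
width: -0.002
```

Call:
jog_arm(turn=[[0,0,0],[0,0,0],[0,0,0],[0,0,0],[0,0,0]], slide=[[-26.5,0,-41.7],[0,42,0],[0,42,0],[0,41,0],[0,0,0]], grip=[0,0,0,0,0])

```text
time: 4.9
tool_pos: [0.5211, -0.0804, 0.0934]
tcp_rot: [0.014, -2.218, 2.213]
wrist_force: [-0.8, 0.1, -0.2]
width: -0.001
```

Run:
```python
from h import *
s=bot.read_state(); print(s['time'],s['tool_pos'],s['wrist_force'],R.from_rotvec(s['tcp_rot']).as_matrix())
for n in ['wrist','scene']:
    p=shot(n,n+'2.png')
    if n=='scene': cv2.imwrite('pics/scene2c.png',cv2.resize(p['img'][150:290,240:440],None,fx=4,fy=4,interpolation=cv2.INTER_CUBIC)[:,:,::-1])
```

```text
4.9 [ 0.5211 -0.0804  0.0934] [-0.7969  0.0527 -0.1503] [[-0.9999 -0.0124  0.0004]
 [-0.0004  0.0025 -1.    ]
 [ 0.0124 -0.9999 -0.0025]]
```

View pics/wrist2.png

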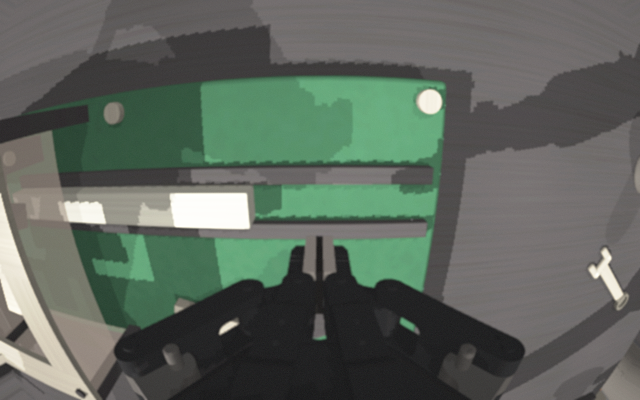

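View pics/scene2c.png

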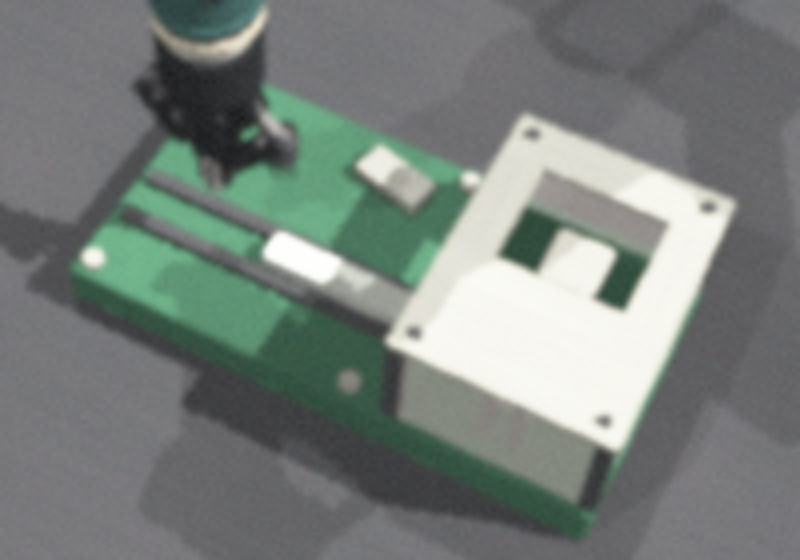

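The wrist image shows the bar's tail face at pixel (252,210) with the channel rails behind it and the fingertips at (318,240), short of the channel's middle. The scene crop shows the gripper behind the bar, well clear of the guard. The last row was speed-limited, so the tool is 6 mm short in x and tilted by 0.012 rad. I'll correct both and lower.

Call:
jog_arm(turn=[[0,0,0.0124],[0,0,0],[0,0,0],[0,0,0]], slide=[[0,0,0],[-6.5,12,0],[0,12,0],[0,0,0]], grip=[0,0,0,0])

```text
time: 5.4
tool_pos: [0.5324, -0.0817, 0.0741]
tcp_rot: [0.012, 2.217, -2.216]
wrist_force: [0.4, -0.2, -0.2]
width: -0.001
```

Call:
jog_arm(turn=[[0,0,0],[0,0,0]], slide=[[4.7,4,0],[0,0,0]], grip=[0,0,0])

```text
validation failed for argument at $.gr...
```

Call:
jog_arm(turn=[[0,0,0],[0,0,0]], slide=[[4.7,4,0],[0,0,0]], grip=[0,0])

```text
time: 5.6
tool_pos: [0.5275, -0.0817, 0.0707]
tcp_rot: [0.012, 2.217, -2.216]
wrist_force: [0.0, 0.3, -0.0]
width: 0.002
```

Run:
```python
from h import *
s=bot.read_state(); print(s['time'],s['tool_pos'],s['wrist_force'],R.from_rotvec(s['tcp_rot']).as_matrix())
```

```text
5.6 [ 0.5275 -0.0817  0.0707] [ 0.0184  0.289  -0.0362] [[-0.9999  0.0103 -0.0002]
 [ 0.0002  0.0004 -1.    ]
 [-0.0103 -0.9999 -0.0004]]
```

Call:
jog_arm(turn=[[0,0,-0.0103],[0,0,0],[0,0,0],[0,0,0],[0,0,0]], slide=[[0,1.5,0],[0,0,-8],[0,0,-8],[0,0,-8],[0,0,-8]], grip=[0,0,0,0,0])

```text
time: 6.1
tool_pos: [0.5289, -0.0489, 0.0701]
tcp_rot: [0.002, 2.22, -2.22]
wrist_force: [0.8, 0.3, 0.2]
width: -0.003
```

Run:
```python
from h import *
s=bot.read_state(); print(s['time'],s['tool_pos'],s['wrist_force'],R.from_rotvec(s['tcp_rot']).as_matrix())
p=shot('wrist','wrist3.png'); cv2.imwrite('pics/wrist3c.png',cv2.resize(p['img'][100:340,80:480],None,fx=2,fy=2)[:,:,::-1])
```

```text
6.1 [ 0.5289 -0.0489  0.0701] [0.7573 0.3135 0.2355] [[-1.      0.0023  0.0002]
 [-0.0002  0.0001 -1.    ]
 [-0.0023 -1.     -0.0001]]
```

View pics/wrist3c.png

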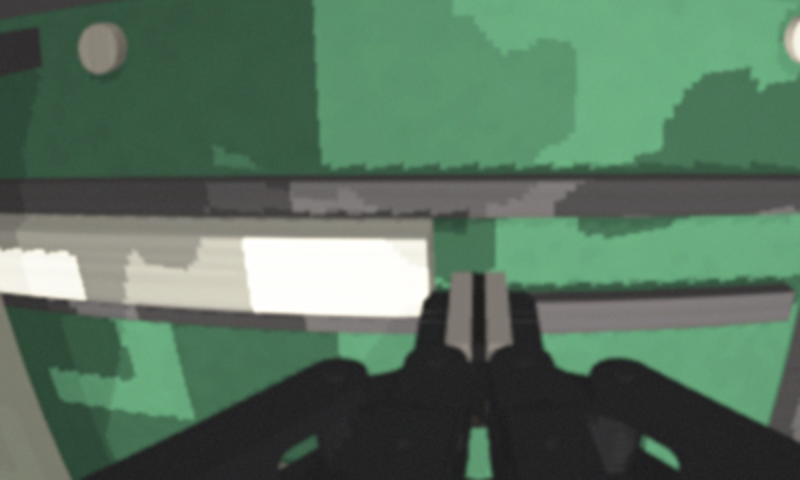

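The wrist crop shows the bar's tail edge at (432,275) and the fingertips at (480,275), a few mm short of contact. The tip's apparent sideways overlap is unclear, so I'll check it with the wrist depth.

```bash
cat >> h.py <<'E'
def wcloud(p):
    K=np.array(p['intrinsics']); d=p['depth']; v,u=np.mgrid[:400,:640]
    a=(u-K[0,2])/K[0,0]; b=(v-K[1,2])/K[1,1]; r=np.hypot(a,b)+1e-9; t=np.tan(r)
    c=np.stack([a/r*t*d,b/r*t*d,d],-1)
    W=w(p,c.reshape(-1,3)).reshape(400,640,3); W[(d==0)|(r>1.45)]=np.nan; return W
E
python3 - <<'E'
from h import *
p=shot('wrist','wrist4.png'); W=wcloud(p)
print(p['position'],R.from_rotvec(p['rotation']).as_matrix(),p['intrinsics'][0])
for nm,cu,cv in [('tipL',460,276),('tipL',460,290),('tipL',460,320),('tipR',500,280),('tipR',500,320),('bartop',340,270),('barend',428,260),('bar+xedge',340,240),('bar-xedge',340,308),('barside',340,228),('rail',340,195),('deck',600,250),('backL',435,310),('backL',432,340),('rail-',640,305)]:
    print(nm,W[100+cv//2,80+cu//2])
for cv in (250,270,290): print([W[100+cv//2,80+cu//2].round(4) for cu in range(416,446,4)])
E
```

```text
[ 0.604  -0.0469  0.2209] [[-0.0007 -0.9538 -0.3004]
 [-1.      0.0007  0.0001]
 [ 0.0001  0.3004 -0.9538]] [309.7069   0.     318.9575]
tipL [ 0.5379 -0.0425  0.0846]
tipL [ 0.5378 -0.0427  0.0919]
tipL [ 0.5379 -0.0431  0.1061]
tipR [ 0.5382 -0.0522  0.0876]
tipR [ 0.5378 -0.0516  0.1061]
bartop [ 0.5283 -0.0071  0.0618]
barend [ 0.5312 -0.0327  0.0605]
bar+xedge [ 0.5373 -0.0077  0.061 ]
bar-xedge [ 0.5156 -0.0059  0.0615]
barside [ 0.538  -0.0061  0.0534]
rail [ 0.5472 -0.0059  0.049 ]
deck [ 0.526  -0.0858  0.042 ]
backL [ 0.5342 -0.0367  0.0952]
backL [ 0.534  -0.0371  0.1082]
rail- [ 0.5098 -0.099   0.0492]
[array([ 0.5346, -0.0294,  0.0612]), array([ 0.5349, -0.0307,  0.062 ]), array([ 0.5347, -0.0317,  0.0614]), array([ 0.5342, -0.0328,  0.0603]), array([ 0.5313, -0.0334,  0.0536]), array([ 0.5274, -0.0339,  0.0446]), array([ 0.5262, -0.0349,  0.0418]), array([ 0.5262, -0.0362,  0.0417])]
[array([ 0.5281, -0.0292,  0.0607]), array([ 0.5287, -0.0304,  0.0619]), array([ 0.5281, -0.0314,  0.0606]), array([ 0.5279, -0.0326,  0.0603]), array([ 0.5279, -0.0337,  0.0602]), array([ 0.5211, -0.0338,  0.0458]), array([ 0.5188, -0.0347,  0.041 ]), array([ 0.5189, -0.036 ,  0.0411])]
[array([ 0.5224, -0.0291,  0.0622]), array([ 0.5216, -0.03  ,  0.0606]), array([ 0.5225, -0.0314,  0.0624]), array([ 0.5224, -0.0325,  0.0621]), array([ 0.5218, -0.0336,  0.0608]), array([ 0.515 , -0.0337,  0.0476]), array([ 0.5118, -0.0346,  0.0415]), array([ 0.5122, -0.0359,  0.0422])]
```

Run:
```python
from h import *
p=shot('wrist','wrist5.png'); W=wcloud(p)
for u in (309,312,318,324,330):
    print(u,[(v,*W[v,u].round(3)) for v in range(228,246,2)])
```

```text
309 [(228, np.float64(0.524), np.float64(-0.041), np.float64(0.041)), (230, np.float64(0.522), np.float64(-0.041), np.float64(0.041)), (232, np.float64(0.521), np.float64(-0.041), np.float64(0.041)), (234, np.float64(0.52), np.float64(-0.041), np.float64(0.041)), (236, np.float64(0.537), np.float64(-0.043), np.float64(0.081)), (238, np.float64(0.538), np.float64(-0.043), np.float64(0.085)), (240, np.float64(0.539), np.float64(-0.043), np.float64(0.088)), (242, np.float64(0.538), np.float64(-0.043), np.float64(0.089)), (244, np.float64(0.538), np.float64(-0.043), np.float64(0.091))]
312 [(228, np.float64(0.524), np.float64(-0.043), np.float64(0.041)), (230, np.float64(0.523), np.float64(-0.043), np.float64(0.043)), (232, np.float64(0.521), np.float64(-0.043), np.float64(0.041)), (234, np.float64(0.52), np.float64(-0.043), np.float64(0.042)), (236, np.float64(0.537), np.float64(-0.044), np.float64(0.081)), (238, np.float64(0.538), np.float64(-0.044), np.float64(0.085)), (240, np.float64(0.538), np.float64(-0.044), np.float64(0.087)), (242, np.float64(0.538), np.float64(-0.044), np.floa
[... 1139 characters left out ...]
0.537), np.float64(-0.05), np.float64(0.088)), (244, np.float64(0.538), np.float64(-0.05), np.float64(0.092))]
330 [(228, np.float64(0.524), np.float64(-0.055), np.float64(0.042)), (230, np.float64(0.523), np.float64(-0.055), np.float64(0.041)), (232, np.float64(0.521), np.float64(-0.055), np.float64(0.041)), (234, np.float64(0.519), np.float64(-0.055), np.float64(0.041)), (236, np.float64(0.538), np.float64(-0.053), np.float64(0.082)), (238, np.float64(0.538), np.float64(-0.053), np.float64(0.085)), (240, np.float64(0.538), np.float64(-0.053), np.float64(0.087)), (242, np.float64(0.538), np.float64(-0.053), np.float64(0.089)), (244, np.float64(0.538), np.float64(-0.053), np.float64(0.091))]
```

The wrist depth puts the fingertips at z≈0.081 although the TCP reads 0.070. The text says the tips should stand 17 mm ahead of the TCP. I'll check this against the scene camera before going on.

Run:
```python
from h import *
import pickle
p=shot('scene','scene6.png'); W=cloud(p); pickle.dump(p,open('scene6.pkl','wb'))
m=(W[...,0]>.49)&(W[...,0]<.57)&(W[...,1]>-.09)&(W[...,1]<-.036)&(W[...,2]>.045)&(W[...,2]<.2)
z=W[...,2][m]; print(np.histogram(z,bins=np.arange(.04,.2,.01)))
i=np.argwhere(m); 
for v in range(i[:,0].min(),i[:,0].max()+1):
    us=i[i[:,0]==v][:,1]; print(v,us.min(),us.max(),W[v,us].mean(0).round(3))
# project candidate tips
K=np.array(p['intrinsics']); Rm=R.from_rotvec(p['rotation'])
for z in (.053,.081):
    c=Rm.inv().apply(np.array([.538,-.047,z])-p['position']); print(z,K[:2,:2]@c[:2]/c[2]+K[:2,2])
cv2.imwrite('pics/scene6c.png',cv2.resize(p['img'][170:250,250:370],None,fx=6,fy=6,interpolation=cv2.INTER_CUBIC)[:,:,::-1])
```

```text
(array([73, 17,  0,  2, 14, 17, 16, 10, 33, 26, 23, 29, 18, 19,  4]), array([0.04, 0.05, 0.06, 0.07, 0.08, 0.09, 0.1 , 0.11, 0.12, 0.13, 0.14,
       0.15, 0.16, 0.17, 0.18, 0.19]))
183 289 289 [ 0.54  -0.087  0.178]Traceback (most recent call last):
  File "<stdin>", line 8, in <module>
    return umr_minimum(a, axis, None, out, keepdims, initial, where)
ValueError: zero-size array to reduction operation minimum which has no identity
```

Run:
```python
from h import *
import pickle
p=pickle.load(open('scene6.pkl','rb')); W=cloud(p)
m=(W[...,0]>.43)&(W[...,0]<.63)&(W[...,1]>-.16)&(W[...,1]<.06)&(W[...,2]>.066)&(W[...,2]<.4)
m&=~((W[...,0]<.455)&(W[...,2]<.07))
P=W[m]
for a in np.arange(.07,.36,.01):
    q=P[(P[:,2]>=a)&(P[:,2]<a+.01)]
    if len(q): print(round(a,3),len(q),'x',np.percentile(q[:,0],[2,98]).round(3),'y',np.percentile(q[:,1],[2,98]).round(3))
K=np.array(p['intrinsics']); Rm=R.from_rotvec(p['rotation'])
for z in (.053,.081):
    c=Rm.inv().apply(np.array([.538,-.047,z])-p['position']); print(z,K[:2,:2]@c[:2]/c[2]+K[:2,2])
cv2.imwrite('pics/scene6c.png',cv2.resize(p['img'][120:250,230:370],None,fx=4.5,fy=4.5,interpolation=cv2.INTER_CUBIC)[:,:,::-1])
```

```text
0.07 2 x [0.535 0.54 ] y [-0.057 -0.046]
0.08 14 x [0.524 0.543] y [-0.06  -0.039]
0.09 17 x [0.53  0.542] y [-0.061 -0.037]
0.1 16 x [0.535 0.542] y [-0.064 -0.037]
0.11 10 x [0.536 0.543] y [-0.057 -0.038]
0.12 41 x [0.524 0.544] y [-0.082 -0.023]
0.13 59 x [0.522 0.544] y [-0.083 -0.014]
0.14 42 x [0.532 0.546] y [-0.096 -0.009]
0.15 61 x [0.533 0.549] y [-0.103 -0.   ]
0.16 94 x [0.518 0.548] y [-0.111  0.01 ]
0.17 78 x [0.523 0.551] y [-0.108  0.008]
0.18 38 x [0.526 0.55 ] y [-0.092 -0.008]
0.19 20 x [0.524 0.542] y [-0.023 -0.011]
0.2 26 x [0.525 0.566] y [-0.065 -0.013]
0.21 52 x [0.524 0.568] y [-0.072 -0.013]
0.22 62 x [0.524 0.568] y [-0.077 -0.014]
0.23 62 x [0.524 0.568] y [-0.076 -0.014]
0.24 86 x [0.525 0.568] y [-0.076 -0.013]
0.25 76 x [0.521 0.566] y [-0.072 -0.015]
0.26 28 x [0.522 0.567] y [-0.076 -0.014]
0.27 71 x [0.517 0.567] y [-0.073 -0.013]
0.28 96 x [0.513 0.568] y [-0.082 -0.013]
0.29 68 x [0.521 0.567] y [-0.072 -0.015]
0.3 72 x [0.525 0.566] y [-0.072 -0.015]
0.31 57 x [0.522 0.567] y [-0.077 -0.015]
0.32 68 x [0.524 0.566] y [-0.074 -0.015]
0.33 88 x [0.523 0.566] y [-0.071 -0.015]
0.34 82 x [0.526 0.566] y [-0.07  -0.015]
0.35 74 x [0.532 0.566] y [-0.072 -0.015]
0.053 [302.348  212.7151]
0.081 [302.1721 207.5061]
```

View pics/scene6c.png

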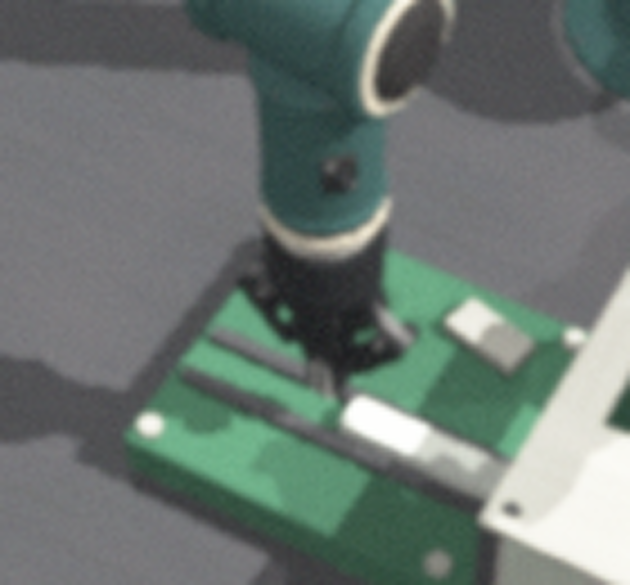

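Both cameras put the shut fingertips at z≈0.079–0.081, not at the 0.053 that the stated tip offset gives. In the scene crop, too, the tips at (325,380) still hover above the channel. I'll trust the cameras, taking the tip about 10 mm above the reported TCP, and lower in small steps while watching the force.

Call:
jog_arm(turn=[[0,0,0],[0,0,0],[0,0,0]], slide=[[1,0,4],[0,5,0],[0,4,0]], grip=[0,0,0])

```text
time: 6.6
tool_pos: [0.5277, -0.0543, 0.0606]
tcp_rot: [0.003, 2.221, -2.221]
wrist_force: [0.1, -0.6, -0.3]
width: -0.001
```

Call:
jog_arm(turn=[[0,0,0],[0,0,0],[0,0,0]], slide=[[0,3,0],[0,2,0],[0,0,0]], grip=[0,0,0])

```text
time: 6.9
tool_pos: [0.5274, -0.0539, 0.0554]
tcp_rot: [0.002, 2.221, -2.221]
wrist_force: [-0.6, -0.4, 0.7]
width: -0.003
```

Run:
```python
from h import *
p=shot('wrist','wrist6.png'); W=wcloud(p)
s=bot.read_state(); print(s['time'],s['tool_pos'],s['wrist_force'])
print([(v,*W[v,318].round(3)) for v in range(226,250,2)])
cv2.imwrite('pics/wrist6c.png',cv2.resize(p['img'][100:340,80:480],None,fx=2,fy=2)[:,:,::-1])
```

```text
6.95 [ 0.5276 -0.0539  0.0557] [-1.0018  0.1532 -0.5099]
[(226, np.float64(0.53), np.float64(-0.052), np.float64(0.041)), (228, np.float64(0.529), np.float64(-0.052), np.float64(0.041)), (230, np.float64(0.528), np.float64(-0.052), np.float64(0.042)), (232, np.float64(0.527), np.float64(-0.052), np.float64(0.042)), (234, np.float64(0.526), np.float64(-0.052), np.float64(0.042)), (236, np.float64(0.536), np.float64(-0.052), np.float64(0.067)), (238, np.float64(0.537), np.float64(-0.052), np.float64(0.071)), (240, np.float64(0.537), np.float64(-0.052), np.float64(0.073)), (242, np.float64(0.537), np.float64(-0.052), np.float64(0.075)), (244, np.float64(0.537), np.float64(-0.052), np.float64(0.077)), (246, np.float64(0.537), np.float64(-0.052), np.float64(0.079)), (248, np.float64(0.537), np.float64(-0.052), np.float64(0.08))]
```

View pics/wrist6c.png

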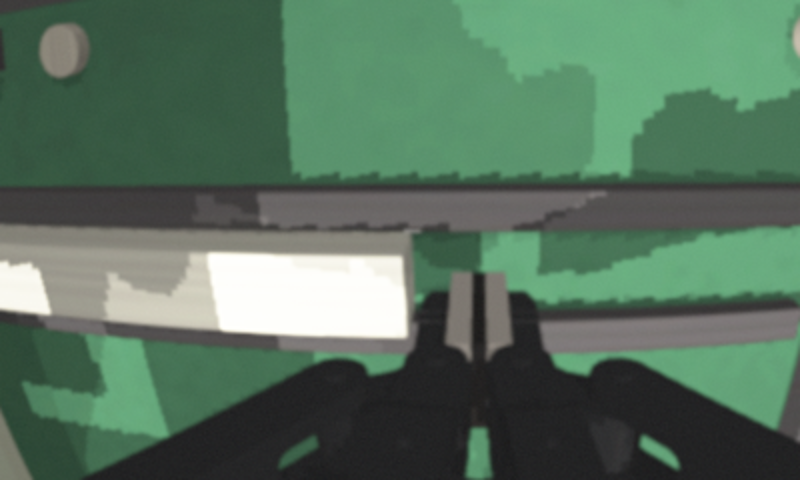

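The tips follow: the wrist image has them at (480,275), depth z≈0.066 with the TCP at 0.056 and no force. The bar's tail edge is at (412,295). The tip therefore sits about 10.5 mm above the TCP. I'll lower another 16.5 mm, then push.

Call:
jog_arm(turn=[[0,0,0],[0,0,0],[0,0,0],[0,0,0]], slide=[[0,6,0],[0,6,0],[0,4.5,0],[0,0,0]], grip=[0,0,0,0])

```text
time: 7.35
tool_pos: [0.5269, -0.0537, 0.0383]
tcp_rot: [-0.0, -2.222, 2.221]
wrist_force: [-0.3, -0.6, -0.5]
width: -0.001
```

Call:
jog_arm(turn=[[0,0,0],[0,0,0],[0,0,0],[0,0,0],[0,0,0]], slide=[[0,0,-5],[0,0,-5],[0,0,-5],[0,0,-5],[0,0,-2]], grip=[0,0,0,0,0])

```text
time: 7.85
tool_pos: [0.5279, -0.0313, 0.0396]
tcp_rot: [0.002, 2.22, -2.22]
wrist_force: [0.5, -2.0, -1.0]
width: 0.003
```

Run:
```python
from h import *
p=shot('wrist','wrist7.png'); W=wcloud(p)
s=bot.read_state(); print(s['time'],s['tool_pos'],s['wrist_force'])
print([(v,*W[v,318].round(3)) for v in range(226,250,2)])
cv2.imwrite('pics/wrist7c.png',cv2.resize(p['img'][100:340,80:480],None,fx=2,fy=2)[:,:,::-1])
```

```text
7.9 [ 0.5279 -0.0312  0.0396] [-0.1007 -0.388  -0.0386]
[(226, np.float64(0.541), np.float64(-0.03), np.float64(0.049)), (228, np.float64(0.537), np.float64(-0.03), np.float64(0.042)), (230, np.float64(0.535), np.float64(-0.03), np.float64(0.04)), (232, np.float64(0.534), np.float64(-0.03), np.float64(0.041)), (234, np.float64(0.533), np.float64(-0.03), np.float64(0.04)), (236, np.float64(0.537), np.float64(-0.03), np.float64(0.051)), (238, np.float64(0.537), np.float64(-0.03), np.float64(0.054)), (240, np.float64(0.537), np.float64(-0.03), np.float64(0.057)), (242, np.float64(0.536), np.float64(-0.03), np.float64(0.057)), (244, np.float64(0.537), np.float64(-0.03), np.float64(0.061)), (246, np.float64(0.538), np.float64(-0.03), np.float64(0.064)), (248, np.float64(0.537), np.float64(-0.03), np.float64(0.065))]
```

View pics/wrist7c.png

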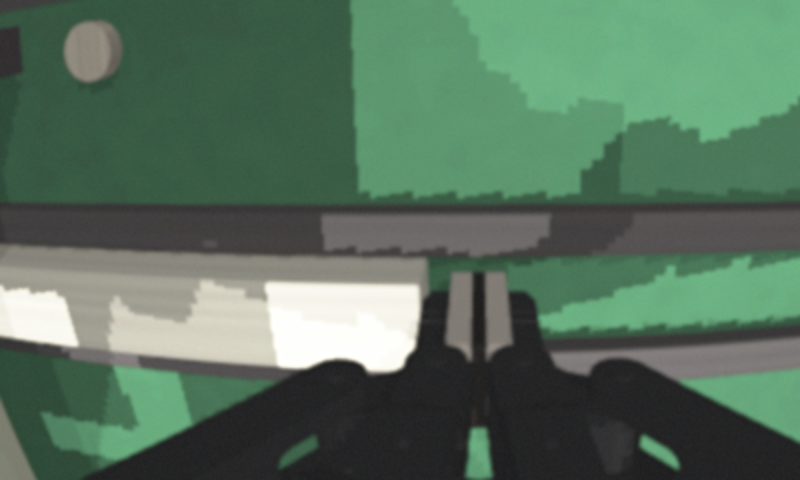

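The wrist image shows the left finger's back touching the bar's tail at (425,300), with the bar sliding along. About 20 mm remain.

Call:
jog_arm(turn=[[0,0,0],[0,0,0],[0,0,0],[0,0,0],[0,0,0]], slide=[[0,0,-4],[0,0,-4],[0,0,-3],[0,0,-3],[0,0,-2]], grip=[0,0,0,0,0])

```text
time: 8.4
tool_pos: [0.528, -0.0157, 0.0396]
tcp_rot: [0.003, 2.22, -2.22]
wrist_force: [0.3, -2.3, -0.2]
width: 0.001
```

Call:
jog_arm(turn=[[0,0,0],[0,0,0],[0,0,0]], slide=[[0,0,-2],[0,0,-1],[0,0,-1]], grip=[0,0,0])

```text
time: 8.7
tool_pos: [0.528, -0.0119, 0.0396]
tcp_rot: [0.003, 2.22, -2.221]
wrist_force: [-0.0, -3.4, 0.3]
width: 0.001
```

Call:
jog_arm(turn=[[0,0,0],[0,0,0],[0,0,0]], slide=[[0,0,-1],[0,0,-1],[0,0,0]], grip=[0,0,0])

```text
time: 9.0
tool_pos: [0.528, -0.0111, 0.0396]
tcp_rot: [0.002, 2.218, -2.222]
wrist_force: [-0.7, -7.0, 0.1]
width: -0.0
```

Call:
jog_arm(turn=[[0,0,0],[0,0,0],[0,0,0]], slide=[[0,0,-1],[0,0,-1],[0,0,0]], grip=[0,0,0])

```text
time: 9.3
tool_pos: [0.528, -0.0109, 0.0397]
tcp_rot: [0.001, 2.214, -2.225]
wrist_force: [-0.4, -14.2, 0.4]
width: 0.0
```

The bar has stopped: y is held at -0.011 while the force rises to 14 N. That matches the predicted home position. I'll back off, rise, and work out the window and paddle from the stored pictures.

Call:
jog_arm(turn=[[0,0,0],[0,0,0],[0,0,0],[0,0,0],[0,0,0]], slide=[[0,0,4],[0,0,10],[0,0,15],[0,-25,0],[0,-25,0]], grip=[0,0,0,0,0])

```text
time: 9.8
tool_pos: [0.5265, -0.0376, 0.0889]
tcp_rot: [-0.0, -2.221, 2.219]
wrist_force: [0.7, 0.1, 0.2]
width: 0.0
```

Call:
jog_arm(turn=[[0,0,0],[0,0,0],[0,0,0],[0,0,0],[0,0,0]], slide=[[0,-30,0],[0,-30,0],[0,-30,0],[0,-30,0],[0,0,0]], grip=[0,0,0,0,0])

```text
time: 10.3
tool_pos: [0.5309, -0.0377, 0.215]
tcp_rot: [0.013, 2.215, -2.217]
wrist_force: [1.1, -0.4, 0.4]
width: 0.001
```

Run:
```python
from h import *
import pickle
s=bot.read_state(); print(s['time'],s['tool_pos'],s['wrist_force'],R.from_rotvec(s['tcp_rot']).as_matrix())
for n in ['top','scene','now']:
    p=shot('scene','scene8.png') if n=='now' else pickle.load(open(n+'1.pkl','rb')); W=cloud(p)
    m=(W[...,2]>.130)&(W[...,2]<.146)&(W[...,0]>.3)&(W[...,0]<.7)&(W[...,1]>.08)&(W[...,1]<.3)
    P=W[m]
    for nm,a,b,c,q0,q1 in [('y at x .44-.49',0,.44,.49,.09,.28),('x at y .16-.21',1,.16,.21,.37,.61)]:
        v=np.sort(P[(P[:,a]>b)&(P[:,a]<c)][:,1-a]); i=np.argmax(np.diff(v)); print(n,nm,'outer',v[0],v[-1],'hole',v[i],v[i+1],'mid',(v[i]+v[i+1])/2)
    m=(W[...,0]>.43)&(W[...,0]<.51)&(W[...,1]>.15)&(W[...,1]<.22)&(W[...,2]>.1)&(W[...,2]<.125)
    Q=W[m]; print('paddle',Q.min(0),Q.max(0),np.linalg.lstsq(np.c_[Q[:,:2]-[.468,.186],np.ones(len(Q))],Q[:,2],rcond=None)[0])
    m=(W[...,0]>.505)&(W[...,0]<.55)&(W[...,1]>-.06)&(W[...,1]<.095)&(W[...,2]>.054)&(W[...,2]<.068)
    Q=W[m]; print('bar', np.percentile(Q,[2,98],axis=0), Q.min(0))
```

```text
10.3 [ 0.5309 -0.0377  0.215 ] [ 1.1186 -0.4032  0.3535] [[-0.9999  0.0116 -0.0005]
 [ 0.0005 -0.0007 -1.    ]
 [-0.0116 -0.9999  0.0007]]
top y at x .44-.49 outer 0.10225939641920752 0.27071343617417065 hole 0.1376482591843555 0.23677184636825868 mid 0.1872100527763071
top x at y .16-.21 outer 0.3767475895478978 0.6069897317617807 hole 0.4158442071964607 0.5065171889813295 mid 0.46118069808889506
paddle [0.4428 0.1648 0.1008] [0.5099 0.208  0.1211] [-0.2033 -0.0306  0.1119]
bar [[ 0.5114 -0.0302  0.0546]
 [ 0.5415  0.0925  0.066 ]] [ 0.5086 -0.0391  0.0541]
scene y at x .44-.49 outer 0.09862133744293358 0.26909909648607505 hole 0.13504768616389454 0.23539110522372086 mid 0.1852193956938077
scene x at y .16-.21 outer 0.3758167505746579 0.6090721401412563 hole 0.42125588978515816 0.5076787545875928 mid 0.4644673221863755
paddle [0.4426 0.1637 0.106 ] [0.4887 0.2066 0.12  ] [-0.1762 -0.0039  0.1122]
bar [[ 0.5164 -0.0338  0.0547]
 [ 0.5426  0.0789  0.064 ]] [ 0.5148 -0.0377  0.0542]
now y at x .44-.49 outer 0.09997439562200619 0.26960332433514195 hole 0.1348783569539143 0.23530757832174676 mid 0.18509296763783054
now x at y .16-.21 outer 0.37670411537628046 0.6098429839067822 hole 0.4210806921026531 0.5067041536206753 mid 0.4638924228616642
paddle [0.4435 0.1634 0.1048] [0.4882 0.2071 0.1199] [-0.1883  0.0128  0.112 ]
bar [[0.5169 0.0019 0.0548]
 [0.5426 0.0794 0.064 ]] [0.512  0.0003 0.0541]
```

The bar's tail edge is now at y≈0.001, so it is home. The window centre is at about (0.463, 0.186) and the paddle at about (0.466, 0.1855, 0.112). I'll move over the window at height.

Call:
jog_arm(turn=[[0,0,0],[0,0,0],[0,0,0],[0,0,0],[0,0,0]], slide=[[11,0,-37],[11,0,-37],[11,0,-37],[11,0,-37],[11,0,-37]], grip=[0,0,0,0,0])

```text
time: 10.85
tool_pos: [0.471, 0.1489, 0.2076]
tcp_rot: [-0.0, -2.22, 2.221]
wrist_force: [0.4, 0.2, 0.3]
width: 0.004
```

Call:
jog_arm(turn=[[0,0,0],[0,0,0],[0,0,0]], slide=[[11,0,-38],[0,0,0],[0,0,0]], grip=[0,0,0])

```text
time: 11.15
tool_pos: [0.4606, 0.1862, 0.2079]
tcp_rot: [-0.003, 2.219, -2.222]
wrist_force: [0.0, 0.1, -0.1]
width: -0.0
```

Run:
```python
from h import *
s=bot.read_state(); print(s['time'],s['tool_pos'],s['wrist_force'],R.from_rotvec(s['tcp_rot']).as_matrix())
```

```text
11.15 [0.4606 0.1862 0.2079] [ 0.021   0.1124 -0.0778] [[-1.     -0.0003  0.0022]
 [-0.0022 -0.0012 -1.    ]
 [ 0.0003 -1.      0.0012]]
```

Call:
jog_arm(turn=[[0,0,0],[0,0,0],[0,0,0],[0,0,0],[0,0,0]], slide=[[-4,0,0],[0,20,0],[0,20,0],[0,20,0],[0,0,0]], grip=[0,0,0,0,0])

```text
time: 11.65
tool_pos: [0.4638, 0.1838, 0.1459]
tcp_rot: [0.002, -2.215, 2.221]
wrist_force: [0.3, 0.1, 0.4]
width: -0.0
```

Run:
```python
from h import *
s=bot.read_state(); print(s['time'],s['tool_pos'],s['wrist_force'],R.from_rotvec(s['tcp_rot']).as_matrix())
p=shot('wrist','wrist9.png'); W=wcloud(p)
print([(v,*W[v,311].round(3)) for v in range(228,250,2)])
p=shot('scene','scene9.png'); W=cloud(p)
m=(W[...,0]>.38)&(W[...,0]<.55)&(W[...,1]>.09)&(W[...,1]<.28)&(W[...,2]>.144)&(W[...,2]<.4); P=W[m]
for a in np.arange(.14,.28,.01):
    q=P[(P[:,2]>=a)&(P[:,2]<a+.01)]
    if len(q): print(round(a,3),len(q),'x',np.percentile(q[:,0],[2,98]).round(3),'y',np.percentile(q[:,1],[2,98]).round(3))
cv2.imwrite('pics/scene9c.png',cv2.resize(p['img'][130:280,290:450],None,fx=4,fy=4,interpolation=cv2.INTER_CUBIC)[:,:,::-1])
```

```text
11.65 [0.4638 0.1838 0.1459] [0.2641 0.0931 0.3581] [[-1.     -0.0042 -0.0026]
 [ 0.0026 -0.0024 -1.    ]
 [ 0.0042 -1.      0.0024]]
[(228, np.float64(0.458), np.float64(0.19), np.float64(0.115)), (230, np.float64(0.456), np.float64(0.19), np.float64(0.115)), (232, np.float64(0.455), np.float64(0.19), np.float64(0.116)), (234, np.float64(0.454), np.float64(0.19), np.float64(0.117)), (236, np.float64(0.473), np.float64(0.189), np.float64(0.158)), (238, np.float64(0.473), np.float64(0.189), np.float64(0.16)), (240, np.float64(0.473), np.float64(0.189), np.float64(0.163)), (242, np.float64(0.473), np.float64(0.189), np.float64(0.164)), (244, np.float64(0.473), np.float64(0.189), np.float64(0.167)), (246, np.float64(0.473), np.float64(0.189), np.float64(0.169)), (248, np.float64(0.473), np.float64(0.188), np.float64(0.171))]
0.15 2 x [0.476 0.477] y [0.175 0.178]
0.16 21 x [0.466 0.479] y [0.169 0.195]
0.17 19 x [0.472 0.478] y [0.169 0.196]
0.18 19 x [0.463 0.478] y [0.171 0.195]
0.19 27 x [0.459 0.48 ] y [0.163 0.197]
0.2 80 x [0.457 0.481] y [0.147 0.214]
0.21 72 x [0.456 0.479] y [0.143 0.221]
0.22 77 x [0.457 0.485] y [0.134 0.231]
0.23 84 x [0.469 0.484] y [0.128 0.236]
0.24 140 x [0.456 0.484] y [0.122 0.243]
0.25 101 x [0.462 0.487] y [0.132 0.237]
0.26 49 x [0.461 0.485] y [0.141 0.223]
0.27 15 x [0.461 0.479] y [0.144 0.221]
0.28 34 x [0.467 0.504] y [0.156 0.219]
```

View pics/wrist9.png

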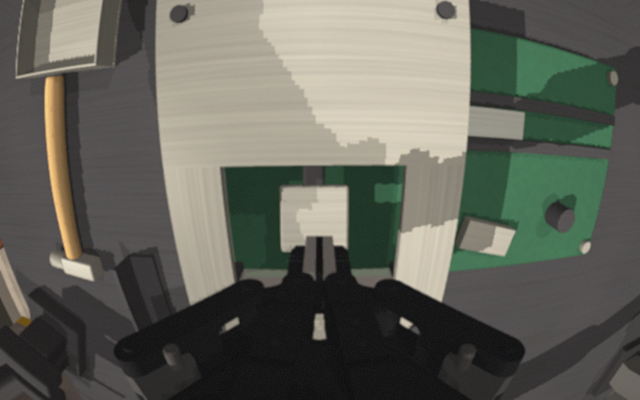

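View pics/scene9c.png

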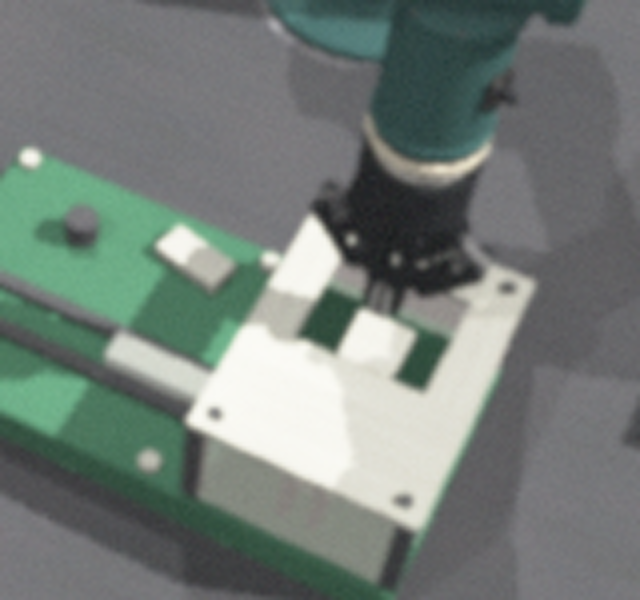

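The wrist image shows the paddle at (314,218) inside the window (u 225–405), with the fingertips at (318,238) above it. The scene crop shows the tips centred over the window and clear of the plate. The tip offset of about +10 mm holds. I'll descend to the paddle and press.

Call:
jog_arm(turn=[[0,0,0],[0,0,0],[0,0,0],[0,0,0],[0,0,0]], slide=[[-1,6,-2],[0,10,0],[0,10,0],[0,10,0],[0,6,0]], grip=[0,0,0,0,0])

```text
time: 12.25
tool_pos: [0.4658, 0.188, 0.106]
tcp_rot: [0.0, 2.221, -2.222]
wrist_force: [-3.5, 0.6, 6.8]
width: -0.001
```

Call:
jog_arm(turn=[[0,0,0],[0,0,0],[0,0,0],[0,0,0],[0,0,0]], slide=[[0,4,0],[0,4,0],[0,4,0],[0,4,0],[0,3,0]], grip=[0,0,0,0,0])

```text
time: 12.75
tool_pos: [0.4657, 0.1883, 0.0884]
tcp_rot: [0.0, -2.221, 2.221]
wrist_force: [-5.5, -0.7, 6.1]
width: -0.001
```

Call:
jog_arm(turn=[[0,0,0],[0,0,0],[0,0,0],[0,0,0]], slide=[[0,3,0],[0,3,0],[0,2,0],[0,1,0]], grip=[0,0,0,0])

```text
time: 13.15
tool_pos: [0.4656, 0.1883, 0.0819]
tcp_rot: [0.002, -2.22, 2.221]
wrist_force: [-13.4, -3.8, 28.6]
width: 0.003
```

Call:
jog_arm(turn=[[0,0,0],[0,0,0],[0,0,0]], slide=[[0,1,0],[0,1,0],[0,0,0]], grip=[0,0,0])

```text
time: 13.45
tool_pos: [0.4657, 0.1883, 0.0818]
tcp_rot: [0.002, -2.22, 2.221]
wrist_force: [-17.6, -4.1, 35.7]
width: -0.001
```

It has hit a hard stop: the force rises from 6 N to 36 N with no more travel. I'll rise straight up and check the lever.

Call:
jog_arm(turn=[[0,0,0],[0,0,0],[0,0,0],[0,0,0],[0,0,0]], slide=[[0,-6,0],[0,-15,0],[0,-20,0],[0,-20,0],[0,-20,0]], grip=[0,0,0,0,0])

```text
time: 13.95
tool_pos: [0.4665, 0.1882, 0.1587]
tcp_rot: [0.002, 2.22, -2.221]
wrist_force: [0.1, 0.4, -0.1]
width: 0.003
```

Run:
```python
from h import *
s=bot.read_state(); print(s['time'],s['tool_pos'],s['wrist_force'])
p=shot('wrist','wrist10.png'); W=wcloud(p)
q=shot('scene','scene10.png'); V=cloud(q)
for n,C in (('wrist',W),('scene',V)):
    m=(C[...,0]>.438)&(C[...,0]<.495)&(C[...,1]>.160)&(C[...,1]<.21)&(C[...,2]>.08)&(C[...,2]<.125); P=C[m]
    print(n,len(P),P.min(0),P.max(0),np.median(P,axis=0),np.linalg.lstsq(np.c_[P[:,:2]-[.466,.186],np.ones(len(P))],P[:,2],rcond=None)[0])
    m=(C[...,0]>.505)&(C[...,0]<.55)&(C[...,1]>-.06)&(C[...,1]<.095)&(C[...,2]>.054)&(C[...,2]<.068);P=C[m];print('bar',len(P),P.min(0),np.percentile(P,[2,50,98],axis=0))
    m=(C[...,0]>.39)&(C[...,0]<.6)&(C[...,1]>.11)&(C[...,1]<.26)&(C[...,2]>.13)&(C[...,2]<.145); print('plate z',np.median(C[m][:,2]))
```

```text
13.95 [0.4665 0.1882 0.1587] [ 0.085   0.3664 -0.1486]
wrist 3406 [0.4382 0.1655 0.0849] [0.4935 0.2097 0.0926] [0.4638 0.1876 0.0902] [-0.0271 -0.001   0.09  ]
bar 1496 [0.5128 0.0028 0.0595] [[0.5134 0.0049 0.0601]
 [0.5255 0.0361 0.0614]
 [0.5374 0.0627 0.063 ]]
plate z 0.13933897180093915
scene 137 [0.4414 0.1626 0.0843] [0.4746 0.2068 0.0939] [0.4587 0.1854 0.0886] [0.0056 0.003  0.0886]
bar 206 [0.5154 0.0003 0.0541] [[0.5168 0.0023 0.0546]
 [0.5312 0.0422 0.0598]
 [0.5427 0.0797 0.0641]]
plate z 0.13809957554223784
```

View pics/wrist10.png

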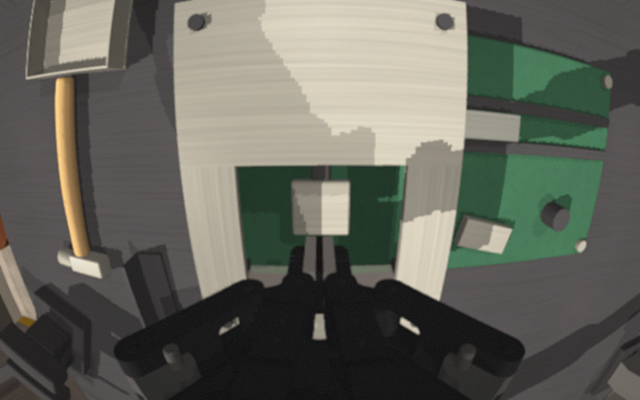

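The wrist image shows the paddle at (320,208), lower and now level. Its height is 0.0886 m by the scene camera and 0.090 m by the wrist, where 0.089 is expected, and the bar's tail is unmoved. I'll rise clear and hand in.

Call:
jog_arm(turn=[[0,0,0],[0,0,0],[0,0,0],[0,0,0],[0,0,0]], slide=[[0,-20,0],[0,-20,0],[0,-15,0],[0,0,0],[0,0,0]], grip=[0,0,0,0,0])

```text
time: 14.55
tool_pos: [0.4664, 0.1881, 0.2127]
tcp_rot: [0.002, 2.221, -2.221]
wrist_force: [0.2, -0.2, -1.0]
width: 0.0
```

Run:
```python
from h import *
s=bot.read_state(); print(s['time'],s['tool_pos'],s['wrist_force'],np.abs(s['joint_vel']).max())
print(bot.finish_job())
```

```text
14.55 [0.4664 0.1881 0.2127] [ 0.1738 -0.2062 -0.9503] 0.01831552558169719
the job is handed in; nothing more can be done
None
```

I pushed the bar home with the shut fingertips, pressed the lever down through the window to its end stop, rose clear and handed the job in at 14.6 s. `finish_job()` reports no verdict, so what follows rests on my own checks.

- **Bar:** It stopped where predicted, and the push force rose to 14 N without further travel. After pressing, the scene camera put its tail at y ≈ 0.000–0.002 m, against about 0.0005 m expected when home. The wrist camera read about 0.003–0.005 m. The bar's top was still about 0.060 m high, so it lies flat.
- **Lever:** The force rose from about 6 N to 36 N at a hard stop. Afterwards the paddle was at 0.0886 m by the scene camera and 0.090 m by the wrist camera (0.089 m is fully down). The scene camera showed it level. The wrist fit showed a small slope of about -0.03, probably because it took in part of the lever arm.
- **Guard and bystanders:** I saw no unexpected contact force, and the pictures showed clearance to the guard. No bystander looked moved in the pictures I viewed, but I did not measure them at the end.
- **Disagreement:** The shut fingertips were about 10 mm above the reported TCP in both cameras, not 17 mm ahead of it as the text says. I used the camera value after lowering in small steps without any contact force.
- **Refused call:** One move call was refused because its lists had unequal lengths, and nothing moved.

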